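# Fit the U-clamp over the rest bar of the key grinder

## Task

Take the steel U-clamp out of the wooden rack and fit it over the rest bar of the key grinder, both legs going down into the two holes of the bracket under the bar, and push it fully home until its crown sits on the bar. The bracket is adjustable, so feel for its holes gently and never force the clamp; let go of it upright and fully home, and leave the file, the screwdriver and the tin where they are.

Things in the scene. Friction and masses are not known exactly. Their poses are not given: they have to be found in the camera images.
- clamp: Loose steel U of 8 mm round rod, legs down, flat leg ends with 1 mm rounded edges, 0.13-0.21 kg. Legs at x = +-18 mm, 28 mm clear between them. Origin: midway between the leg ends, at their lowest level; z up. Crown: inside 48, outside 56 mm above the origin. Above it a flat grip lug to 87 mm height, 34 mm along x, 10 mm thick along y: grip across y, above the crown. Starts upright in the rack.
- rack: Fixed wooden block 75 x 60 x 32 mm (x, y, z), origin under its centre, with two blind 11 mm holes, 24 mm deep, at x = -18 and +18 mm. The clamp stands in them, its leg ends 8 mm above the table; lift it straight up by 35 mm or more to clear the rack.
- bed: Fixed cream bed of the grinder. Origin on the table, midway between two pillars that hold the bar; z up, y along the bar towards disc and motor. Pillars 44 (x) x 22 (y) mm, 59 mm high, at y = -76 and +76 mm. Orange disc at y = +103 mm, 92 mm high; motor to y = +210 mm, 98 mm high. Pressing or scraping the clamp on bed, bar or bracket with over 35 N marks them.
- bar_top (a point): Top of the steel rest bar, midway between the pillars: straight above the bed's origin, 60 mm above the table; same axes as the bed. The bar is round, 24 mm thick, runs along y. Fully home, the inside of the clamp's crown rests on the bar and the clamp's origin is 12 mm above the table.
- travel_mid (a point): Fixed point on the bed's middle line at the level of the bracket's top, 32 mm above the table. The bracket, a pale metal block 64 (x) x 84 (y) x 18 mm under the bar, is set stiffly anywhere along y: its two 9.5 mm through holes (1 mm chamfer), at x = -18 and +18 mm, are both at one same y between -18 and +18 mm from here. Not measured: look from above or feel with the legs.
- plunger_mid (a point): Fixed point on the bed's middle line, 20 mm above the table, at the level of the spring plungers in the holes (12 mm below the bracket's top). The legs meet the plungers about 8 mm down; a push of about 4 to 10 N is needed to push the clamp on past them, and they then hold it. The last 12 mm go down against this resistance, until the crown meets the bar.
- file: Flat file with a wooden handle, about 250 mm long, lying on the table; x along it. Bystander.
- screwdriver: Screwdriver lying on the table, x along it. Bystander.
- tin: Open aluminium tin, 72 mm across, 60 mm high, origin under its centre. Bystander.
Not all that is in view belongs to the job. Several things look just like the rack: the one meant starts farthest to the robot's left.

How it is judged (in metres and radians):
On the way, in this order (a step that is already met when the one before it is completed fails the run):
1. the clamp is lifted clear of the rack (z of clamp in the frame of rack above 0.034 m), for 0.1 s.
2. the clamp stands astride the bar, upright, with its legs entering the two bracket holes (leg ends at least 3 mm below the bracket's top) (x of clamp in the frame of bed between -0.0035 and 0.0035 m and y of clamp in the frame of bed between -0.0195 and 0.0195 m and z of clamp in the frame of bed below 0.029 m and angle between clamp's own z axis and vertical below 0.15 rad), for 0.05 s.
At the end, for the whole second after the job is handed in: The clamp is astride the bar with both legs down in the bracket holes, fully home (origin at most 14.5 mm above the table, i.e. the crown within 2.5 mm of the bar), within 3.5 mm of the bar's axis, upright within 0.10 rad, square to the bar within 0.12 rad, at rest and released (x of clamp in the frame of bed between -0.0035 and 0.0035 m and y of clamp in the frame of bed between -0.0195 and 0.0195 m and z of clamp in the frame of bed between 0.009 and 0.0145 m and angle between clamp's own z axis and vertical below 0.1 rad and angle between the x axis of clamp and the x axis of bed, either way round below 0.12 rad and linear speed of clamp below 0.02 m/s and contact force between clamp and the fingers below 0.1 N); the robot touches nothing.
It fails at once if the clamp was forced: more than 50 N between the clamp and the grinder, summed over its contacts (contact force between clamp and bed above 50 N).
It fails at once if the clamp was dropped or laid on its side (angle between clamp's own z axis and vertical above 0.7 rad).
It fails at once if a bystander was moved by more than 30 mm (distance of any of file, screwdriver, tin from where it was at the start of the episode above 0.03 m).
It also fails if it takes over 70 s, if anything falls off the work surface, if the arm or the gripper's body presses on something with over 40 N, if the wrist force passes 120 N, or if a joint passes its speed limit or range.

## Robot

A 6-joint arm with a two-finger parallel gripper is mounted at the origin on the work surface. World frame = base frame: x ahead of the robot, y to its left, z up, the work surface at z = 0. Lengths are in mm, angles in rad, forces in N, time in s.
With the tool pointing down it reaches from about 350 to 875 mm from the base axis. Payload 4.2 kg.
Tool frame: the origin (TCP) lies midway between the tips of the shut fingers; the grasp point (between the pads) lies 19 mm behind it; z points along the fingers, y is the line along which they close (so a half turn about z gives the same grasp; the last joint's range is limited). The gripper opens to 85 mm and grips with 20 to 120 N. Pads are 22 mm wide; open, the fingers measure 114 mm over their backs; the gripper's body (76 mm by 85 mm) begins 54 mm behind the grasp point. The pads swing forward as they close: fully open they stand 13 mm farther back than shut.
Start: joints at [-1.007, 0.385, 0.008, 0, -1.194, -0.259], TCP at [187.58, -596.165, 231.312] pointing down, gripper open.
Joint ranges: [-3.14, 3.14], [-1.21, 2.06], [-1.07, 1.41], [-3.16, 2.05], [-2.99, -0.16], [-3.1, 3.1]. Speed limits (rad/s): [2.79, 2.79, 3.14, 3.14, 3.14, 3.14].

## Interface

Orientations are given as a unit quaternion [x, y, z, w].
In Python, from bench import arm gives the robot as it stands.
- The arm moves only by the tool send_rows, never from a script. Its argument "targets" is a list of rows, each an object of numbers: "gripper": the gripper command: -1 is fully open, 1 is shut, values between are in proportion; "x", "y", "z": the shift along the tool's x, y, z in cm; "ax", "ay", "az": the turn, a rotation vector about the tool's x, y, z in degrees. A call has 1 to 5 rows; each row shifts and turns the commanded pose from where the row before left it, along the tool's axes as they then stand; what a row does not reach is not made up. A row lasts 1/12 s, in which the tool goes at most 41.7 mm and 7.16 degrees, less where a joint would pass 70% of its speed; a pose out of reach is approached as far as the arm can. A call is refused whole if a number of a shift passes 4.17 or a number of a turn 7.16, either way. A call with a gripper value outside its range is refused whole. The fingers move at their own pace and stop on an object; the grip force is fixed at half the most. Time passes only in rows, so rows that do not move let the fingers close. It gives the time, the measured TCP pose, the force, the opening and the grip force at its end, in the units of the state.
- arm.read_state(): the state, without advancing time (a new reading comes with each control period).
- arm.get_image(name): name is "scene" or "side" or "wrist"; returns (picture, depth): 384x512x3 uint8, red, green, blue; 384x512 float32, mm along the optical axis (not along the pixel's ray), 0 where there is no reading.
- arm.camera_model(name): a dict with "fx", "fy", "cx", "cy" (pixels), "cam_to_world" (4x4, takes a point from camera to world coordinates). Camera axes: x right, y down, z forward; pixel columns grow to the right and rows downward; lengths in mm; the calibration is good to about 2 mm. A picture is of the moment at which its call begins: read the wrist's pose just before it. camera_model takes no time and is no camera call; for the wrist camera it gives the pose at the moment of the call.
- arm.job_done(): hands the job in; it is judged then, once.
Trained networks look in the newest picture that a camera, given by its name, has taken for a name from the list of things; names that differ only in an ending like _2 or _b are one class to them, and where a whole thing is asked for, a point or a joint stands for the part that bears it (a point fixed in the world has none). Each returns a list of dicts, best first, with "score" (0 to 1); they miss things now and then, are a little off and sometimes report something else, mostly with a low value. They report only what shows in the picture. A call takes as long as a camera call. They do not tell look-alikes from the thing itself.
- arm.boxes_of(camera, thing): "rect" ([left, top, width, height] in pixels, round what is visible of it).
The state is a dict: "clock": time; "joints": joint angles; "joint_vel": joint speeds; "joint_efforts": joint torques, N m; "position": TCP position; "ee_rot": TCP orientation; "contact_force": force on the tool from outside, world axes, zero at the start; "wrist_torque": the same for the moment, N m; "gripper_width": finger opening in mm; "grasp_force": force on a finger pad.
Only numpy, scipy, OpenCV 4.12 (cv2) and the standard library are available. Lean on these libraries where they do the work, as an engineer would, in place of code of your own. Each camera call takes 0.05 s, during which the arm holds its last target. There are 200 camera calls.

## Working session

There is one attempt and no reset: what is moved stays moved. The work goes in short steps, Python scripts to look and compute and a tool call to move; the robot and the scene stay as the last step left them, time stands still between calls to the robot, and variables do not carry over. Pictures are saved under pics/ and viewed, at most 10 in all, crops included, and the job is handed in when it is done.

Besides the shell and the picture viewer there is one more tool, called after ">>>" by a JSON object that holds its "name" and its "arguments". send_rows: Moves the arm, as the interface text tells. Its arguments: {"type":"object","properties":{"targets":{"type":"array"}},"required":["targets"]}

```bash
ls; mkdir -p pics
cat > h.py <<'E'
import numpy as np,cv2
from bench import arm
def snap(n,f=None):
    c=arm.camera_model(n); im,d=arm.get_image(n)
    if f: cv2.imwrite('pics/'+f,cv2.cvtColor(im,cv2.COLOR_RGB2BGR))
    return im,d,c
def P(c,d,u,v):
    z=d[int(v),int(u)]; p=[(u-c['cx'])/c['fx']*z,(v-c['cy'])/c['fy']*z,z,1]
    return (np.array(c['cam_to_world'])@p)[:3]
def cloud(c,d):
    v,u=np.indices(d.shape); p=np.stack([(u-c['cx'])/c['fx']*d,(v-c['cy'])/c['fy']*d,d,np.ones_like(d)],-1)
    w=(p@np.array(c['cam_to_world']).T)[...,:3]; w[d==0]=np.nan; return w
E
python3 - <<'E'
from h import *
np.set_printoptions(precision=1,suppress=True)
a={}
for n in ['scene','side']:
    im,d,c=snap(n); a[n]=im; print(n,c)
    np.savez(f'/tmp/{n}.npz',im=im,d=d)
    for t in ['clamp','rack','bed','tin']:
        for r in arm.boxes_of(n,t)[:5]:
            x,y,w,h=r['rect']; print(t,round(r['score'],2),np.array(r['rect']),P(c,d,x+w/2,y+h/2))
cv2.imwrite('pics/scene.png',a['scene'][:,:,::-1]);cv2.imwrite('pics/side.png',a['side'][:,:,::-1])
print(arm.read_state())
E
```

```text
pics
scene {'fx': 372.6465570646113, 'fy': 372.6465570646113, 'cx': 250.17822004599427, 'cy': 187.99887861195825, 'cam_to_world': array([[  -0.7,    0.4,   -0.6, 1100.7],
       [   0.7,    0.4,   -0.6,  381.2],
       [  -0. ,   -0.8,   -0.6,  546.6],
       [   0. ,    0. ,    0. ,    1. ]])}
clamp 0.63 [229.5 157.1  14.2  20.9] [ 533.8 -220.    65.7]
clamp 0.41 [267.1 207.7 182.9 107.4] [562.6 156.1   7.2]
clamp 0.35 [235.1 285.2  90.5  65.2] [783.1 135.3  23.3]
rack 0.85 [171.8 162.9  34.6  30.6] [ 614.7 -318.3   29.7]
rack 0.62 [223.6 170.9  29.3  26. ] [ 549.  -200.3   31.7]
bed 0.56 [271.4 206.8 178.3 106.2] [558.7 157.9   9.8]
tin 0.61 [202.5 133.6  21.4  28.7] [ 475.4 -378.3   44.8]
side {'fx': 389.90747104361986, 'fy': 389.90747104361986, 'cx': 260.54999118935586, 'cy': 191.38634168266867, 'cam_to_world': array([[ -0.9,  -0.4,   0.3, 352.6],
       [ -0.5,   0.7,  -0.6, 329.5],
       [  0. ,  -0.6,  -0.8, 692. ],
       [  0. ,   0. ,   0. ,   1. ]])}
clamp 0.85 [300.7 156.3  18.2  30.1] [ 531.7 -219.    69.2]
rack 0.94 [290.6 171.3  42.8  34.2] [ 517.6 -208.7   30.7]
rack 0.89 [241.8 113.4  34.3  32. ] [ 712.5 -319.2   33.3]
rack 0.57 [287.7 128.   38.4  30.7] [ 586.4 -332.3   32.3]
bed 0.67 [147.4 238.8 136.1 143.7] [543.6 137.3  58.8]
tin 0.67 [355.  126.9  36.8  40.9] [ 436.2 -365.6   60.9]
{'clock': 0.5, 'joints': array([-1. ,  0.4,  0. , -0. , -1.2, -0.3]), 'joint_vel': array([ 0., -0., -0., -0.,  0.,  0.]), 'joint_efforts': array([  0. , -39.2,  18.8,   4.2,  -0. ,  -0. ]), 'position': array([ 187.6, -596.1,  231.3]), 'ee_rot': array([-0.2,  1. ,  0. ,  0. ]), 'contact_force': array([-0.2, -0. ,  0.4]), 'wrist_torque': array([-0.,  0., -0.]), 'grasp_force': 0.0, 'gripper_width': 85.62509759343268}
```

View pics/scene.png

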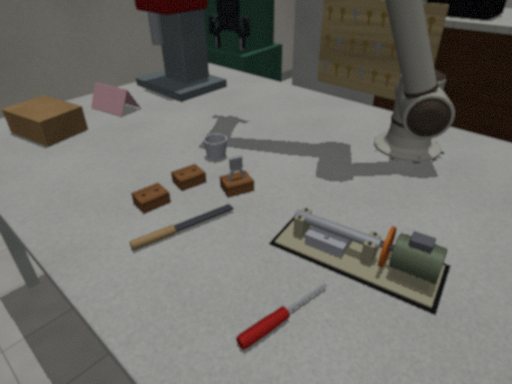

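View pics/side.png

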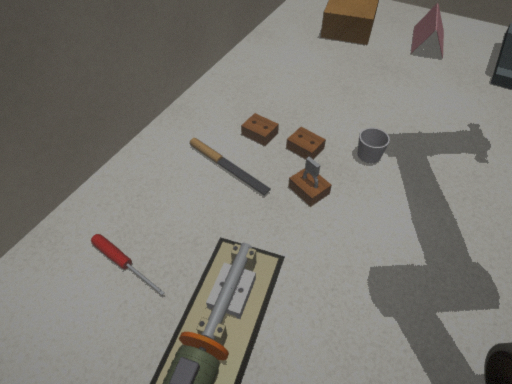

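Three look-alike racks: in the side picture (260,129), (306,142) and (310,184); scene (151,197), (189,177), (237,182). The last has the largest y (-205 against -320 and -330), so it is farthest to the robot's left, and the clamp stands in it. I'll confirm this in a crop and measure the lug, rack and bar.

Run:
```python
from h import *
np.set_printoptions(precision=2,suppress=True)
out=[]
for n in ['scene','side']:
    z=np.load(f'/tmp/{n}.npz'); c=arm.camera_model(n); w=cloud(c,z['d']); 
    def sel(cx,cy,r,lo,hi):
        m=(np.hypot(w[...,0]-cx,w[...,1]-cy)<r)&(w[...,2]>lo)&(w[...,2]<hi); return w[m]
    for nm,a in [('lug',(532,-215,35,55,95)),('racktop',(532,-210,60,27,36))]:
        p=sel(*a)[:,:3]; r=cv2.minAreaRect(p[:,:2].astype(np.float32)); print(n,nm,len(p),r,p[:,2].max() if len(p) else 0)
    # bar: bed region
    p=sel(540,120,130,50,64); r=cv2.fitLine(p[:,:2].astype(np.float32),cv2.DIST_HUBER,0,.01,.01).ravel(); print(n,'bar',len(p),r, np.percentile(p,[2,98],axis=0))
    b=z['im'].astype(int)
    m=(w[...,2]<12)&(w[...,2]>3)&(np.hypot(w[...,0]-545,w[...,1]-130)<220)&(b[...,0]>b[...,2]+30)
    print('bed cream',m.sum(),cv2.minAreaRect(w[m][:,:2].astype(np.float32)))
z=np.load('/tmp/side.npz')['im']
a=cv2.resize(z[95:215,215:375],(640,480),interpolation=3); cv2.imwrite('pics/crop.png',a[:,:,::-1])
```

```text
scene lug 174 ((532.885498046875, -223.48403930664062), (14.433517456054688, 34.13387680053711), 70.51126098632812) 94.98197414503107
scene racktop 369 ((532.0182495117188, -223.16859436035156), (64.57305908203125, 76.30851745605469), 67.09086608886719) 35.302316821712566
scene bar 1212 [  0.1   -1.   556.05 102.44] [[520.17   4.17  50.5 ]
 [582.93 244.12  62.8 ]]
bed cream 16 ((521.841552734375, 180.40318298339844), (60.51150894165039, 8.659769058227539), 30.34423828125)
side lug 183 ((530.9570922851562, -223.61720275878906), (11.34585952758789, 35.424293518066406), 70.14454650878906) 94.99023804422666
side racktop 607 ((530.3381958007812, -223.4484100341797), (61.664390563964844, 77.02287292480469), 69.85648345947266) 35.918122258305175
side bar 1861 [  0.2   -0.98 543.96 103.21] [[491.18   3.93  51.15]
 [576.8  225.92  62.69]]
bed cream 3297 ((544.2564697265625, 119.62474822998047), (118.94952392578125, 282.88604736328125), 9.936446189880371)
```

View pics/crop.png

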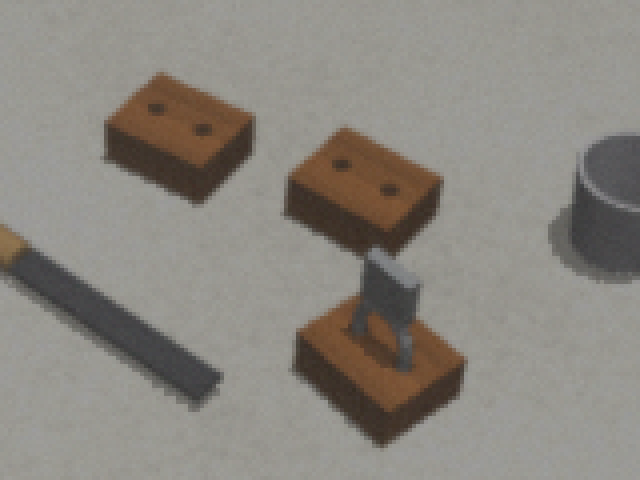

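The crop confirms it: the clamp stands in the lower rack, crop (380,370), with its lug at (390,285). The other two racks, at (180,135) and (365,185), are empty. The rack tops fit their 75x60 size, and the lug is 34 mm long along -20°.

```bash
cat >> h.py <<'E'
from scipy.spatial.transform import Rotation as R
def plan(x,y,z,yaw_y):
    """tool-frame total shift (cm) if shifts are made before turning, after turning; az deg so that tool y is along yaw_y (mod 180)"""
    s=arm.read_state(); M=R.from_quat(s['ee_rot']).as_matrix(); cur=np.degrees(np.arctan2(M[1,1],M[0,1]))
    t=(yaw_y-cur+90)%180-90; d=(np.array([x,y,z])-s['position'])/10
    M2=R.from_euler('z',t,degrees=True).as_matrix()@M
    print('t',round(s['clock'],2),'pos',s['position'].round(1),'tool y yaw',round(cur,2),'tilt',np.degrees(np.arccos(-M[2,2])).round(2),'q',s['joints'].round(2),'F',s['contact_force'].round(1),'w',round(s['gripper_width'],1),'g',round(s['grasp_force'],1))
    print('shift pre-turn cm',(M.T@d).round(2),'az deg',round(-t,2),'shift post-turn',(M2.T@d).round(2))
E
python3 - <<'E'
from h import *
np.set_printoptions(precision=2,suppress=True)
c=arm.camera_model('wrist'); s=arm.read_state(); M=R.from_quat(s['ee_rot']).as_matrix()
C=np.array(c['cam_to_world']); print(M.T@(C[:3,3]-s['position']), M.T@C[:3,:3],c['fx'])
plan(532,-223.5,230,70)
E
```

```text
[  80.94    0.37 -141.85] [[-0.   -0.95 -0.32]
 [ 1.   -0.    0.  ]
 [-0.   -0.32  0.95]] 270.66162377991583
t 0.5 pos [ 187.6 -596.1  231.3] tool y yaw 107.46 tilt 0.0 q [-1.01  0.38  0.01 -0.   -1.19 -0.26] F [-0.2 -0.   0.4] w 85.6 g 0.0
shift pre-turn cm [-44.04  25.21   0.13] az deg 37.46 shift post-turn [-19.62  46.8    0.13]
```

>>> {"name": "send_rows", "arguments": {"targets": [{"x":-3.4,"y":1.95,"gripper":-1},{"x":-3.4,"y":1.95,"gripper":-1},{"x":-3.4,"y":1.95,"gripper":-1},{"x":-3.4,"y":1.95,"gripper":-1},{"x":-3.4,"y":1.95,"gripper":-1}]}}

```text
$.targets[0]: bad value
```

>>> {"name": "send_rows", "arguments": {"targets": [{"x":-3.4,"y":1.95,"gripper":-1},{"x":-3.4,"y":1.95,"gripper":-1},{"x":-3.4,"y":1.95,"gripper":-1},{"x":-3.4,"y":1.95,"gripper":-1},{"x":-3.4,"y":1.95,"gripper":-1}]}}

```text
$.targets[0]: bad value
```

>>> {"name": "send_rows", "arguments": {"targets": [{"x":-3.4,"y":1.95,"gripper":-1},{"x":-3.4,"y":1.95,"gripper":-1},{"x":-3.2,"y":1.8,"gripper":-1},{"az":6.2,"gripper":-1},{"az":6.2,"gripper":-1}]}}

```text
$.targets[0]: bad value
```

>>> {"name": "send_rows", "arguments": {"targets": [{"az":6.2,"gripper":-1},{"az":6.2,"gripper":-1},{"az":6.2,"gripper":-1},{"az":6.2,"gripper":-1},{"gripper":-1}]}}

```text
$.targets[0]: bad value
```

Run:
```python
from h import *
plan(532,-223.5,230,70)
im,d,c=snap('wrist','w1.png'); w=cloud(c,d); plan(532,-223.5,230,70)
for nm,lo,hi,r0 in [('lugtop',90,100,40),('lug',58,100,40),('racktop',28,36,65)]:
    m=(w[...,2]>lo)&(w[...,2]<hi)&(np.hypot(w[...,0]-532,w[...,1]+223)<r0); p=w[m]
    if len(p)>5: print(nm,len(p),cv2.minAreaRect(p[:,:2].astype(np.float32)),p[:,2].mean())
```

```text
t 0.5 pos [ 187.6 -596.1  231.3] tool y yaw 107.46 tilt 0.0 q [-1.01  0.38  0.01 -0.   -1.19 -0.26] F [-0.2 -0.   0.4] w 85.6 g 0.0
shift pre-turn cm [-44.04  25.21   0.13] az deg 37.46 shift post-turn [-19.62  46.8    0.13]
t 0.55 pos [ 187.6 -596.1  231.3] tool y yaw 107.46 tilt 0.0 q [-1.01  0.38  0.01 -0.   -1.19 -0.26] F [-0.6 -0.3  1. ] w 85.2 g 0.0
shift pre-turn cm [-44.04  25.21   0.13] az deg 37.46 shift post-turn [-19.62  46.8    0.13]
```

View pics/w1.png

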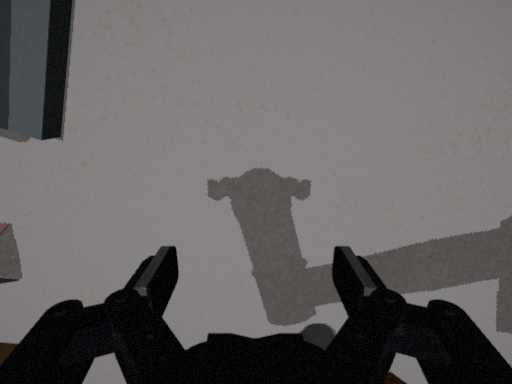

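The rows were refused because every key is needed, so the arm hasn't moved. The picture shows only the start place, with the open fingers at (155,300) and (360,300) and no clamp. Resending with full rows.

>>> {"name": "send_rows", "arguments": {"targets": [{"x":-3.4,"y":1.95,"z":0,"ax":0,"ay":0,"az":0,"gripper":-1},{"x":-3.4,"y":1.95,"z":0,"ax":0,"ay":0,"az":0,"gripper":-1},{"x":-3.4,"y":1.95,"z":0,"ax":0,"ay":0,"az":0,"gripper":-1},{"x":-3.4,"y":1.95,"z":0,"ax":0,"ay":0,"az":0,"gripper":-1},{"x":-3.4,"y":1.95,"z":0,"ax":0,"ay":0,"az":0,"gripper":-1}]}}

```text
clock: 0.97
position: [321.3, -450.8, 231.5]
ee_rot: [-0.152, 0.988, -0.0, 0.0]
contact_force: [0.8, -0.9, -0.8]
gripper_width: 85.4
grasp_force: 0.0
```

>>> {"name": "send_rows", "arguments": {"targets": [{"x":-3.4,"y":1.95,"z":0,"ax":0,"ay":0,"az":0,"gripper":-1},{"x":-3.4,"y":1.95,"z":0,"ax":0,"ay":0,"az":0,"gripper":-1},{"x":-3.4,"y":1.95,"z":0,"ax":0,"ay":0,"az":0,"gripper":-1},{"x":-3.4,"y":1.95,"z":0,"ax":0,"ay":0,"az":0,"gripper":-1},{"x":-3.4,"y":1.95,"z":0,"ax":0,"ay":0,"az":0,"gripper":-1}]}}

```text
clock: 1.38
position: [454.4, -306.5, 231.7]
ee_rot: [-0.152, 0.988, -0.0, 0.0]
contact_force: [0.2, 0.5, 0.0]
gripper_width: 85.7
grasp_force: 0.0
```

>>> {"name": "send_rows", "arguments": {"targets": [{"x":-3.4,"y":1.95,"z":0,"ax":0,"ay":0,"az":0,"gripper":-1},{"x":-3.4,"y":1.95,"z":0,"ax":0,"ay":0,"az":0,"gripper":-1},{"x":-3.2,"y":1.8,"z":0,"ax":0,"ay":0,"az":0,"gripper":-1},{"x":0,"y":0,"z":0,"ax":0,"ay":0,"az":6.2,"gripper":-1},{"x":0,"y":0,"z":0,"ax":0,"ay":0,"az":6.2,"gripper":-1}]}}

```text
clock: 1.8
position: [533.2, -221.8, 231.0]
ee_rot: [-0.043, 0.999, 0.0, -0.0]
contact_force: [-0.1, -0.3, -0.0]
gripper_width: 85.4
grasp_force: 0.0
```

>>> {"name": "send_rows", "arguments": {"targets": [{"x":0,"y":0,"z":0,"ax":0,"ay":0,"az":6.2,"gripper":-1},{"x":0,"y":0,"z":0,"ax":0,"ay":0,"az":6.2,"gripper":-1},{"x":0,"y":0,"z":0,"ax":0,"ay":0,"az":6.2,"gripper":-1},{"x":0,"y":0,"z":0,"ax":0,"ay":0,"az":6.2,"gripper":-1},{"x":0,"y":0,"z":0,"ax":0,"ay":0,"az":0,"gripper":-1}]}}

```text
clock: 2.22
position: [531.7, -223.7, 231.4]
ee_rot: [0.172, 0.985, 0.0, 0.0]
contact_force: [-0.4, -0.3, -0.1]
gripper_width: 85.5
grasp_force: 0.0
```

Run:
```python
from h import *
im,d,c=snap('wrist','w2.png'); w=cloud(c,d); plan(532,-223.5,230,70)
for nm,lo,hi,r0 in [('lugtop',90,100,40),('lug',58,100,40),('racktop',28,36,65)]:
    m=(w[...,2]>lo)&(w[...,2]<hi)&(np.hypot(w[...,0]-532,w[...,1]+223)<r0); p=w[m]
    if len(p)>5: print(nm,len(p),cv2.minAreaRect(p[:,:2].astype(np.float32)),p[:,2].mean())
```

```text
t 2.27 pos [ 531.7 -223.7  231.4] tool y yaw 70.39 tilt 0.01 q [-0.12  0.3  -0.11 -0.   -1.15 -1.8 ] F [-0.2  0.2 -0.5] w 85.5 g 0.0
shift pre-turn cm [-0.02  0.03  0.14] az deg 0.39 shift post-turn [-0.02  0.03  0.14]
lugtop 289 ((531.8281860351562, -223.56581115722656), (9.939451217651367, 33.83754348754883), 67.47651672363281) 93.96202173092522
lug 336 ((531.8281860351562, -223.56581115722656), (9.939451217651367, 33.83754348754883), 67.47651672363281) 91.62353902656518
racktop 2239 ((532.314697265625, -223.71437072753906), (60.12941360473633, 75.38715362548828), 67.2820816040039) 31.041707722784555
```

The wrist depth agrees with the other cameras: the lug is 10x34 mm at (531.8,-223.6), with tool y needed at 67.4°. Descending to TCP z 65 with a 3° turn.

>>> {"name": "send_rows", "arguments": {"targets": [{"x":0,"y":0,"z":0,"ax":0,"ay":0,"az":3,"gripper":-1},{"x":0,"y":0,"z":4.1,"ax":0,"ay":0,"az":0,"gripper":-1},{"x":0,"y":0,"z":4.1,"ax":0,"ay":0,"az":0,"gripper":-1},{"x":0,"y":0,"z":3.5,"ax":0,"ay":0,"az":0,"gripper":-1},{"x":0,"y":0,"z":2.9,"ax":0,"ay":0,"az":0,"gripper":-1}]}}

```text
clock: 2.68
position: [530.5, -223.5, 83.0]
ee_rot: [0.196, 0.981, 0.0, -0.001]
contact_force: [-0.1, -0.4, -0.2]
gripper_width: 85.1
grasp_force: 0.0
```

>>> {"name": "send_rows", "arguments": {"targets": [{"x":0,"y":0,"z":1.0,"ax":0,"ay":0,"az":0,"gripper":-1},{"x":0,"y":0,"z":1.0,"ax":0,"ay":0,"az":0,"gripper":-1},{"x":0,"y":0,"z":0,"ax":0,"ay":0,"az":0,"gripper":-1},{"x":0,"y":0,"z":0,"ax":0,"ay":0,"az":0,"gripper":0.3},{"x":0,"y":0,"z":0,"ax":0,"ay":0,"az":0,"gripper":0.5}]}}

```text
clock: 3.1
position: [533.2, -224.0, 67.3]
ee_rot: [0.197, 0.98, -0.0, 0.002]
contact_force: [-1.1, -0.6, 0.4]
gripper_width: 64.1
grasp_force: 0.0
```

>>> {"name": "send_rows", "arguments": {"targets": [{"x":0,"y":0,"z":0,"ax":0,"ay":0,"az":0,"gripper":1},{"x":0,"y":0,"z":0,"ax":0,"ay":0,"az":0,"gripper":1},{"x":0,"y":0,"z":0,"ax":0,"ay":0,"az":0,"gripper":1},{"x":0,"y":0,"z":0,"ax":0,"ay":0,"az":0,"gripper":1},{"x":0,"y":0,"z":0,"ax":0,"ay":0,"az":0,"gripper":1}]}}

```text
clock: 3.52
position: [531.9, -223.9, 66.0]
ee_rot: [0.197, 0.98, -0.0, 0.0]
contact_force: [-0.7, -0.4, 3.3]
gripper_width: 8.8
grasp_force: 59.4
```

>>> {"name": "send_rows", "arguments": {"targets": [{"x":0,"y":0,"z":0,"ax":0,"ay":0,"az":0,"gripper":1},{"x":0,"y":0,"z":0,"ax":0,"ay":0,"az":0,"gripper":1},{"x":0,"y":0,"z":0,"ax":0,"ay":0,"az":0,"gripper":1},{"x":0,"y":0,"z":0,"ax":0,"ay":0,"az":0,"gripper":1},{"x":0,"y":0,"z":0,"ax":0,"ay":0,"az":0,"gripper":1}]}}

```text
clock: 3.93
position: [531.9, -223.9, 66.0]
ee_rot: [0.197, 0.98, -0.0, 0.0]
contact_force: [-1.3, -0.5, 5.2]
gripper_width: 8.8
grasp_force: 59.7
```

>>> {"name": "send_rows", "arguments": {"targets": [{"x":0,"y":0,"z":-1.0,"ax":0,"ay":0,"az":0,"gripper":1},{"x":0,"y":0,"z":-2.5,"ax":0,"ay":0,"az":0,"gripper":1},{"x":0,"y":0,"z":-4.0,"ax":0,"ay":0,"az":0,"gripper":1},{"x":0,"y":0,"z":-4.0,"ax":0,"ay":0,"az":0,"gripper":1},{"x":0,"y":0,"z":-3.5,"ax":0,"ay":0,"az":0,"gripper":1}]}}

```text
clock: 4.35
position: [531.4, -223.6, 217.4]
ee_rot: [0.197, 0.98, 0.0, 0.0]
contact_force: [0.5, -0.5, -1.3]
gripper_width: 8.7
grasp_force: 59.1
```

Run:
```python
from h import *
z=np.load('/tmp/side.npz'); np.set_printoptions(precision=1,suppress=True)
for n in ['side','scene']:
    z=np.load(f'/tmp/{n}.npz'); c=arm.camera_model(n); w=cloud(c,z['d'])
    near=(np.hypot(w[...,0]-560,w[...,1]-70)<150)
    m=near&(w[...,2]>56)&(w[...,2]<66)&(w[...,1]<130)
    p=w[m]; r=cv2.fitLine(p[:,:2].astype(np.float32),cv2.DIST_HUBER,0,.01,.01).ravel(); print(n,len(p),'bar dir',np.degrees(np.arctan2(-r[0],r[1]))%180,r, p[:,1].min(),p[:,1].max())
    m=near&(w[...,2]>29)&(w[...,2]<36); print('bracket',m.sum(),cv2.minAreaRect(w[m][:,:2].astype(np.float32)))
plan(553,75,230,100)
```

```text
side 789 bar dir 9.881546 [  0.2  -1.  552.3  66.7] -1.6886261888139416 129.7639962370848
bracket 990 ((547.4267578125, 103.28656005859375), (72.47261047363281, 191.27865600585938), 9.939006805419922)
scene 423 bar dir 9.518631 [  0.2  -1.  558.2  65.8] -1.7128309455252406 129.40543171309443
bracket 559 ((565.5883178710938, 111.87043762207031), (73.00529479980469, 206.60191345214844), 21.720190048217773)
t 4.35 pos [ 531.4 -223.6  217.4] tool y yaw 67.26 tilt 0.01 q [-0.1  0.3 -0.1 -0.  -1.1 -1.9] F [ 0.5 -0.5 -1.3] w 8.7 g 59.1
shift pre-turn cm [ 9.6 28.4 -1.3] az deg -32.74 shift post-turn [-7.3 29.  -1.3]
```

Gripped and lifted; the extra weight is about 1.7 N. Next I move so that the wrist camera stands straight above the bar.

>>> {"name": "send_rows", "arguments": {"targets": [{"x":0.35,"y":3.0,"z":-0.6,"ax":0,"ay":0,"az":0,"gripper":1},{"x":0.35,"y":3.7,"z":-0.7,"ax":0,"ay":0,"az":0,"gripper":1},{"x":0.35,"y":3.7,"z":0,"ax":0,"ay":0,"az":0,"gripper":1},{"x":0.35,"y":3.7,"z":0,"ax":0,"ay":0,"az":0,"gripper":1},{"x":0.35,"y":3.7,"z":0,"ax":0,"ay":0,"az":0,"gripper":1}]}}

```text
clock: 4.77
position: [583.9, -51.1, 228.2]
ee_rot: [0.197, 0.98, 0.0, -0.0]
contact_force: [0.1, -0.5, -1.2]
gripper_width: 9.0
grasp_force: 59.1
```

>>> {"name": "send_rows", "arguments": {"targets": [{"x":0.35,"y":3.7,"z":0,"ax":0,"ay":0,"az":0,"gripper":1},{"x":0.35,"y":3.7,"z":0,"ax":0,"ay":0,"az":0,"gripper":1},{"x":0.35,"y":3.7,"z":0,"ax":0,"ay":0,"az":0,"gripper":1},{"x":0.35,"y":3.0,"z":0,"ax":0,"ay":0,"az":0,"gripper":1},{"x":0,"y":1.4,"z":0,"ax":0,"ay":0,"az":0,"gripper":1}]}}

```text
clock: 5.18
position: [631.4, 99.3, 227.3]
ee_rot: [0.196, 0.981, 0.0, -0.001]
contact_force: [-0.1, -0.7, -1.9]
gripper_width: 9.2
grasp_force: 59.2
```

>>> {"name": "send_rows", "arguments": {"targets": [{"x":0,"y":0,"z":0,"ax":0,"ay":0,"az":-6.5,"gripper":1},{"x":0,"y":0,"z":0,"ax":0,"ay":0,"az":-6.5,"gripper":1},{"x":0,"y":0,"z":0,"ax":0,"ay":0,"az":-6.5,"gripper":1},{"x":0,"y":0,"z":0,"ax":0,"ay":0,"az":-6.5,"gripper":1},{"x":0,"y":0,"z":0,"ax":0,"ay":0,"az":-6.7,"gripper":1}]}}

```text
clock: 5.6
position: [630.7, 95.2, 227.7]
ee_rot: [-0.089, 0.996, 0.0, -0.001]
contact_force: [-0.0, -0.7, -1.9]
gripper_width: 9.1
grasp_force: 59.1
```

Run:
```python
from h import *
arm.get_image('wrist'); arm.get_image('wrist')
plan(553,82,230,100)
im,d,c=snap('wrist','w3.png'); np.savez('/tmp/w3.npz',im=im,d=d,**{k:np.array(v) for k,v in c.items()})
```

```text
t 5.7 pos [630.8  95.1 227.8] tool y yaw 99.92 tilt 0.09 q [ 0.4   0.41  0.04 -0.   -1.2  -1.8 ] F [-0.2  0.1 -1.7] w 8.9 g 59.1
shift pre-turn cm [ 7.89  0.05 -0.21] az deg -0.08 shift post-turn [ 7.89  0.06 -0.21]
```

View pics/w3.png

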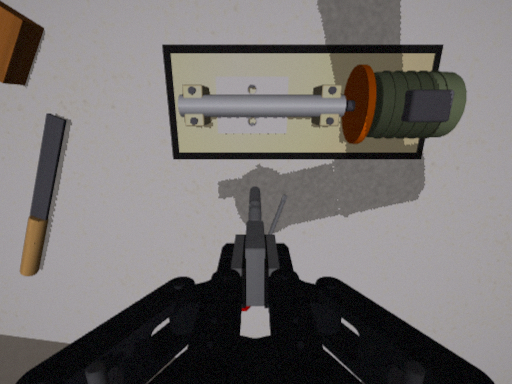

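The picture shows the bracket's two holes at (252,90) and (252,122), either side of the bar (columns 180-345, row 104). The clamp hangs in the fingers at (255,230). Now the positions in world coordinates.

Run:
```python
from h import *
np.set_printoptions(precision=2,suppress=True)
z=np.load('/tmp/w3.npz'); im,d=z['im'],z['d']; c={k:z[k] for k in ['fx','fy','cx','cy','cam_to_world']}
w=cloud(c,d); C=c['cam_to_world']
def ray(u,v,h):
    r=C[:3,:3]@[(u-c['cx'])/c['fx'],(v-c['cy'])/c['fy'],1]; return C[:3,3]+r*(h-C[2,3])/r[2]
g=cv2.cvtColor(im,cv2.COLOR_RGB2GRAY)
hs=[]
for r0,r1 in [(84,95),(116,127)]:
    q=g[r0:r1,246:260].astype(float); print(q.astype(int))
    wt=np.clip(np.median(q)-q-15,0,None); v,u=np.indices(q.shape); cu,cv_=(wt*u).sum()/wt.sum()+246,(wt*v).sum()/wt.sum()+r0
    hs.append(ray(cu,cv_,32)); print(cu,cv_,hs[-1],w[int(cv_),int(cu)])
print('mid',(hs[0]+hs[1])/2,'sep',np.linalg.norm(hs[0]-hs[1]),'yaw of line',np.degrees(np.arctan2(*(hs[0]-hs[1])[1::-1])))
# bar axis from ridge points between pillars
m=(w[...,2]>50)&(w[...,2]<66); m[:,:215]=0; m[:,305:]=0; m[130:]=0
p=w[m]; r=cv2.fitLine(p[:,:2].astype(np.float32),cv2.DIST_L2,0,.01,.01).ravel(); print('bar',len(p),r,np.degrees(np.arctan2(r[1],r[0]))%180,np.percentile(p[:,2],98))
n=np.array([-r[1],r[0]]); print('bar width',np.ptp((p[:,:2]-r[2:])@n))
m=(w[...,2]>29)&(w[...,2]<36); m[:,:210]=0; m[:,300:]=0; m[145:]=0;m[:65]=0
print('bracket',cv2.minAreaRect(w[m][:,:2].astype(np.float32)))
# lug top in hand
p0=arm.read_state()['position']
m=(w[...,2]>245)&(w[...,2]<265)&(np.hypot(w[...,0]-p0[0],w[...,1]-p0[1])<22)
if m.sum(): print('lug',m.sum(),cv2.minAreaRect(w[m][:,:2].astype(np.float32)),w[m].mean(0))
t=(hs[0]+hs[1])/2; plan(t[0],t[1],130,100)
```

```text
[[164 164 161 155 134 138 140 146 151 161 162 159 165 161]
 [162 163 155 126  95  91  97 104 126 148 159 163 162 163]
 [163 159 136  86  78  82  81  71  80 128 154 166 163 162]
 [162 153 103  84  84  83  76  77  84 110 149 162 164 164]
 [162 142  97  97 126 133 102  91 102  91 133 158 160 164]
 [163 140 103  98 150 161 145 139 138 135 144 157 164 163]
 [163 143 103  98 151 163 163 162 161 158 147 159 162 161]
 [163 147 118 103 147 161 160 162 161 152 153 160 164 162]
 [162 157 142 115 149 161 162 163 160 147 158 164 166 161]
 [165 164 157 138 146 155 159 155 153 156 161 162 164 161]
 [129 128 127 121 116 119 123 122 121 130 129 128 126 130]]
251.236066623959 87.86579115951314 [534.62  75.04  32.  ] [532.34  74.04   4.94]
[[ 74  74  76  75  73  63  64  64  71  74  75  77  77  74]
 [110 100  97 101  95  87  83  88  98  92  94  96 101 127]
 [149 139 118 109 109 102 128 142 121 112 136 143 147 160]
 [162 155 120 100 131 140 156 160 144 136 152 159 163 164]
 [164 149 108  99 150 163 160 161 163 155 146 160 164 163]
 [165 143 108  99 149 162 163 161 161 150 143 156 163 165]
 [166 151 109  
[... 278 characters left out ...]
]]
251.79504132231406 118.12727272727273 [567.97  81.39  32.  ] [569.3   80.33   5.54]
mid [551.29  78.21  32.  ] sep 33.9454414790714 yaw of line -169.20748070607422
bar 1886 [  0.17  -0.99 551.61  87.35] 99.8599 59.87223414868957
bar width 22.37552984691499
bracket ((553.100341796875, 78.5316162109375), (63.51066207885742, 84.27183532714844), 9.894579887390137)
lug 2582 ((629.375, 97.75137329101562), (32.83175277709961, 32.0263671875), 44.85640335083008) [626.24  94.76 255.89]
t 5.75 pos [630.9  95.2 227.9] tool y yaw 99.77 tilt 0.07 q [ 0.4   0.41  0.04 -0.   -1.2  -1.8 ] F [-0.6 -0.4 -2.6] w 8.9 g 59.1
shift pre-turn cm [ 8.12 -0.32  9.8 ] az deg -0.23 shift post-turn [ 8.12 -0.29  9.8 ]
```

Bracket 63.5x84.3 mm at (553.1,78.5), bar axis at x=553.1 there, and holes near (553.9,79.1) after centring their outlines. These agree with each other. I aim the TCP at (553.3,78.5) with tool y at 99.9°.

>>> {"name": "send_rows", "arguments": {"targets": [{"x":2.0,"y":-0.1,"z":0,"ax":0,"ay":0,"az":0,"gripper":1},{"x":3.5,"y":-0.1,"z":0,"ax":0,"ay":0,"az":0,"gripper":1},{"x":2.4,"y":-0.1,"z":0,"ax":0,"ay":0,"az":0,"gripper":1},{"x":0,"y":0,"z":3.0,"ax":0,"ay":0,"az":0,"gripper":1},{"x":0,"y":0,"z":3.8,"ax":0,"ay":0,"az":0,"gripper":1}]}}

```text
clock: 6.17
position: [555.5, 79.3, 164.1]
ee_rot: [-0.086, 0.996, 0.001, 0.005]
contact_force: [2.3, -0.0, -2.7]
gripper_width: 9.3
grasp_force: 59.2
```

>>> {"name": "send_rows", "arguments": {"targets": [{"x":0,"y":0,"z":2.5,"ax":0,"ay":0,"az":0,"gripper":1},{"x":0,"y":0,"z":0,"ax":0,"ay":0,"az":0,"gripper":1},{"x":0,"y":0,"z":0,"ax":0,"ay":0,"az":0,"gripper":1},{"x":0,"y":0,"z":0,"ax":0,"ay":0,"az":0,"gripper":1},{"x":0,"y":0,"z":0,"ax":0,"ay":0,"az":0,"gripper":1}]}}

```text
clock: 6.58
position: [555.7, 79.4, 137.6]
ee_rot: [-0.087, 0.996, 0.0, 0.002]
contact_force: [-0.0, -0.1, -2.0]
gripper_width: 9.0
grasp_force: 59.1
```

Run:
```python
from h import *
snap('scene','s2.png')
im=arm.get_image('side')[0]; cv2.imwrite('pics/side2.png',cv2.resize(im[200:350,150:310],(640,600),interpolation=3)[:,:,::-1])
plan(553.3,78.5,96,99.9)
```

```text
t 6.68 pos [555.2  79.3 137.2] tool y yaw 99.94 tilt 0.21 q [ 0.43  0.36 -0.29  0.   -0.92 -1.83] F [ 0.3 -0.4 -1.3] w 8.8 g 59.1
shift pre-turn cm [ 0.21 -0.05  4.12] az deg 0.04 shift post-turn [ 0.21 -0.05  4.12]
```

View pics/side2.png

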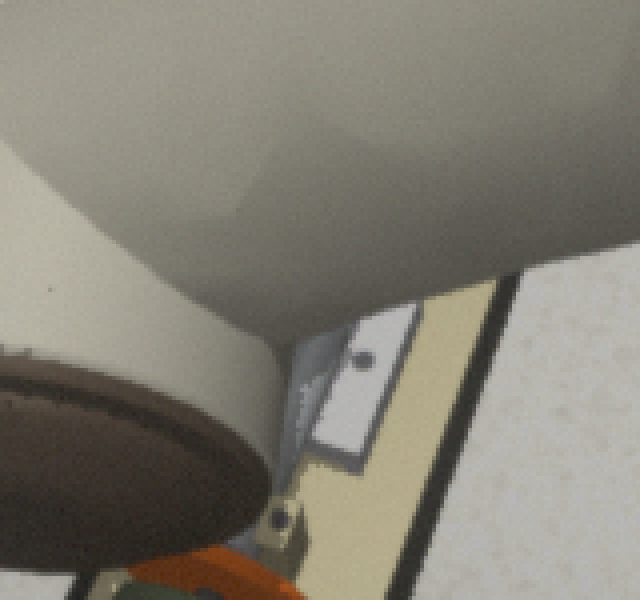

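The arm hides the clamp in the side view; only one hole shows, at crop (363,358). I correct the position and descend gently, going by feel.

>>> {"name": "send_rows", "arguments": {"targets": [{"x":0.2,"y":-0.05,"z":0,"ax":0,"ay":0,"az":0,"gripper":1},{"x":0,"y":0,"z":1.5,"ax":0,"ay":0,"az":0,"gripper":1},{"x":0,"y":0,"z":1.5,"ax":0,"ay":0,"az":0,"gripper":1},{"x":0,"y":0,"z":0.5,"ax":0,"ay":0,"az":0,"gripper":1},{"x":0,"y":0,"z":0,"ax":0,"ay":0,"az":0,"gripper":1}]}}

```text
clock: 7.1
position: [551.3, 77.8, 99.4]
ee_rot: [-0.087, 0.996, -0.0, -0.001]
contact_force: [0.3, 0.7, -1.9]
gripper_width: 9.3
grasp_force: 59.1
```

>>> {"name": "send_rows", "arguments": {"targets": [{"x":0,"y":0,"z":0,"ax":0,"ay":0,"az":0,"gripper":1},{"x":0,"y":0,"z":0,"ax":0,"ay":0,"az":0,"gripper":1},{"x":0,"y":0,"z":0,"ax":0,"ay":0,"az":0,"gripper":1},{"x":0,"y":0,"z":0,"ax":0,"ay":0,"az":0,"gripper":1},{"x":0,"y":0,"z":0,"ax":0,"ay":0,"az":0,"gripper":1}]}}

```text
clock: 7.52
position: [552.4, 78.2, 100.9]
ee_rot: [-0.087, 0.996, 0.0, 0.001]
contact_force: [-0.8, 0.7, -1.9]
gripper_width: 9.1
grasp_force: 59.1
```

Run:
```python
from h import *
plan(553.3,78.5,93,99.9)
```

```text
t 7.52 pos [552.4  78.2 100.9] tool y yaw 99.97 tilt 0.06 q [ 0.43  0.4  -0.33  0.   -0.84 -1.83] F [-0.8  0.7 -1.9] w 9.1 g 59.1
shift pre-turn cm [-0.09  0.01  0.79] az deg 0.07 shift post-turn [-0.09  0.01  0.79]
```

>>> {"name": "send_rows", "arguments": {"targets": [{"x":-0.09,"y":0,"z":0.3,"ax":0,"ay":0,"az":0,"gripper":1},{"x":0,"y":0,"z":0.3,"ax":0,"ay":0,"az":0,"gripper":1},{"x":0,"y":0,"z":0,"ax":0,"ay":0,"az":0,"gripper":1},{"x":0,"y":0,"z":0,"ax":0,"ay":0,"az":0,"gripper":1},{"x":0,"y":0,"z":0,"ax":0,"ay":0,"az":0,"gripper":1}]}}

```text
clock: 7.93
position: [553.0, 78.2, 94.2]
ee_rot: [-0.087, 0.996, -0.0, -0.0]
contact_force: [0.3, 0.1, -0.6]
gripper_width: 9.0
grasp_force: 59.1
```

>>> {"name": "send_rows", "arguments": {"targets": [{"x":0,"y":0,"z":0.1,"ax":0,"ay":0,"az":0,"gripper":1},{"x":0,"y":0,"z":0.1,"ax":0,"ay":0,"az":0,"gripper":1},{"x":0,"y":0,"z":0.1,"ax":0,"ay":0,"az":0,"gripper":1},{"x":0,"y":0,"z":0.1,"ax":0,"ay":0,"az":0,"gripper":1},{"x":0,"y":0,"z":0,"ax":0,"ay":0,"az":0,"gripper":1}]}}

```text
clock: 8.35
position: [552.8, 78.2, 90.0]
ee_rot: [-0.087, 0.996, -0.0, -0.0]
contact_force: [-0.8, 0.5, -1.8]
gripper_width: 9.1
grasp_force: 59.1
```

>>> {"name": "send_rows", "arguments": {"targets": [{"x":0,"y":0,"z":0.1,"ax":0,"ay":0,"az":0,"gripper":1},{"x":0,"y":0,"z":0.05,"ax":0,"ay":0,"az":0,"gripper":1},{"x":0,"y":0,"z":0.05,"ax":0,"ay":0,"az":0,"gripper":1},{"x":0,"y":0,"z":0,"ax":0,"ay":0,"az":0,"gripper":1},{"x":0,"y":0,"z":0,"ax":0,"ay":0,"az":0,"gripper":1}]}}

```text
clock: 8.77
position: [553.0, 78.3, 88.3]
ee_rot: [-0.087, 0.996, -0.0, -0.0]
contact_force: [-0.8, -0.3, -1.9]
gripper_width: 8.9
grasp_force: 59.1
```

>>> {"name": "send_rows", "arguments": {"targets": [{"x":0,"y":0,"z":0.1,"ax":0,"ay":0,"az":0,"gripper":1},{"x":0,"y":0,"z":0.1,"ax":0,"ay":0,"az":0,"gripper":1},{"x":0,"y":0,"z":0.1,"ax":0,"ay":0,"az":0,"gripper":1},{"x":0,"y":0,"z":0,"ax":0,"ay":0,"az":0,"gripper":1},{"x":0,"y":0,"z":0,"ax":0,"ay":0,"az":0,"gripper":1}]}}

```text
clock: 9.18
position: [553.0, 78.2, 85.2]
ee_rot: [-0.087, 0.996, -0.0, -0.0]
contact_force: [0.4, -0.3, -1.7]
gripper_width: 9.3
grasp_force: 59.1
```

The legs are in the holes (about 5 mm deep, no side force). Continuing to the plungers.

>>> {"name": "send_rows", "arguments": {"targets": [{"x":0,"y":0,"z":0.1,"ax":0,"ay":0,"az":0,"gripper":1},{"x":0,"y":0,"z":0.1,"ax":0,"ay":0,"az":0,"gripper":1},{"x":0,"y":0,"z":0.1,"ax":0,"ay":0,"az":0,"gripper":1},{"x":0,"y":0,"z":0.1,"ax":0,"ay":0,"az":0,"gripper":1},{"x":0,"y":0,"z":0,"ax":0,"ay":0,"az":0,"gripper":1}]}}

```text
clock: 9.6
position: [552.9, 78.2, 81.2]
ee_rot: [-0.087, 0.996, -0.0, -0.0]
contact_force: [-0.6, -0.5, -1.7]
gripper_width: 8.9
grasp_force: 59.2
```

>>> {"name": "send_rows", "arguments": {"targets": [{"x":0,"y":0,"z":0.1,"ax":0,"ay":0,"az":0,"gripper":1},{"x":0,"y":0,"z":0.1,"ax":0,"ay":0,"az":0,"gripper":1},{"x":0,"y":0,"z":0.1,"ax":0,"ay":0,"az":0,"gripper":1},{"x":0,"y":0,"z":0,"ax":0,"ay":0,"az":0,"gripper":1},{"x":0,"y":0,"z":0,"ax":0,"ay":0,"az":0,"gripper":1}]}}

```text
clock: 10.02
position: [553.0, 78.1, 78.6]
ee_rot: [-0.087, 0.996, -0.0, 0.0]
contact_force: [-1.5, 0.3, 2.1]
gripper_width: 9.0
grasp_force: 59.7
```

>>> {"name": "send_rows", "arguments": {"targets": [{"x":0,"y":0,"z":0.1,"ax":0,"ay":0,"az":0,"gripper":1},{"x":0,"y":0,"z":0.1,"ax":0,"ay":0,"az":0,"gripper":1},{"x":0,"y":0,"z":0.1,"ax":0,"ay":0,"az":0,"gripper":1},{"x":0,"y":0,"z":0.1,"ax":0,"ay":0,"az":0,"gripper":1},{"x":0,"y":0,"z":0,"ax":0,"ay":0,"az":0,"gripper":1}]}}

```text
clock: 10.43
position: [552.8, 78.3, 73.7]
ee_rot: [-0.087, 0.996, 0.0, -0.0]
contact_force: [-1.0, -0.4, 0.3]
gripper_width: 9.2
grasp_force: 59.6
```

>>> {"name": "send_rows", "arguments": {"targets": [{"x":0,"y":0,"z":0.1,"ax":0,"ay":0,"az":0,"gripper":1},{"x":0,"y":0,"z":0.1,"ax":0,"ay":0,"az":0,"gripper":1},{"x":0,"y":0,"z":0,"ax":0,"ay":0,"az":0,"gripper":1},{"x":0,"y":0,"z":0,"ax":0,"ay":0,"az":0,"gripper":1},{"x":0,"y":0,"z":0,"ax":0,"ay":0,"az":0,"gripper":1}]}}

```text
clock: 10.85
position: [552.8, 78.2, 71.8]
ee_rot: [-0.087, 0.996, 0.0, -0.0]
contact_force: [-1.2, -0.2, -1.2]
gripper_width: 8.7
grasp_force: 59.3
```

>>> {"name": "send_rows", "arguments": {"targets": [{"x":0,"y":0,"z":0.1,"ax":0,"ay":0,"az":0,"gripper":1},{"x":0,"y":0,"z":0.05,"ax":0,"ay":0,"az":0,"gripper":1},{"x":0,"y":0,"z":0,"ax":0,"ay":0,"az":0,"gripper":1},{"x":0,"y":0,"z":0,"ax":0,"ay":0,"az":0,"gripper":1},{"x":0,"y":0,"z":0,"ax":0,"ay":0,"az":0,"gripper":1}]}}

```text
clock: 11.27
position: [553.0, 78.2, 70.8]
ee_rot: [-0.087, 0.996, 0.0, -0.0]
contact_force: [-1.1, 0.1, 1.3]
gripper_width: 9.0
grasp_force: 59.8
```

>>> {"name": "send_rows", "arguments": {"targets": [{"x":0,"y":0,"z":0.05,"ax":0,"ay":0,"az":0,"gripper":1},{"x":0,"y":0,"z":0.05,"ax":0,"ay":0,"az":0,"gripper":1},{"x":0,"y":0,"z":0,"ax":0,"ay":0,"az":0,"gripper":1},{"x":0,"y":0,"z":0,"ax":0,"ay":0,"az":0,"gripper":1},{"x":0,"y":0,"z":0,"ax":0,"ay":0,"az":0,"gripper":1}]}}

```text
clock: 11.68
position: [553.2, 78.3, 70.3]
ee_rot: [-0.087, 0.996, -0.0, 0.0]
contact_force: [-1.9, -0.1, 5.9]
gripper_width: 8.7
grasp_force: 60.3
```

>>> {"name": "send_rows", "arguments": {"targets": [{"x":0,"y":0,"z":0.05,"ax":0,"ay":0,"az":0,"gripper":1},{"x":0,"y":0,"z":0.05,"ax":0,"ay":0,"az":0,"gripper":1},{"x":0,"y":0,"z":0,"ax":0,"ay":0,"az":0,"gripper":1},{"x":0,"y":0,"z":0,"ax":0,"ay":0,"az":0,"gripper":1},{"x":0,"y":0,"z":0,"ax":0,"ay":0,"az":0,"gripper":1}]}}

```text
clock: 12.1
position: [553.3, 78.3, 70.1]
ee_rot: [-0.087, 0.996, -0.0, 0.0]
contact_force: [-2.8, -1.4, 9.3]
gripper_width: 9.0
grasp_force: 61.1
```

Stiff contact at TCP z 70.1, the expected fully-home height. Releasing and rising.

>>> {"name": "send_rows", "arguments": {"targets": [{"x":0,"y":0,"z":0,"ax":0,"ay":0,"az":0,"gripper":0.6},{"x":0,"y":0,"z":0,"ax":0,"ay":0,"az":0,"gripper":0.2},{"x":0,"y":0,"z":0,"ax":0,"ay":0,"az":0,"gripper":-0.2},{"x":0,"y":0,"z":0,"ax":0,"ay":0,"az":0,"gripper":-0.2},{"x":0,"y":0,"z":0,"ax":0,"ay":0,"az":0,"gripper":-0.2}]}}

```text
clock: 12.52
position: [553.1, 78.2, 68.5]
ee_rot: [-0.087, 0.996, -0.0, -0.0]
contact_force: [0.2, 0.7, -0.3]
gripper_width: 51.7
grasp_force: 0.0
```

>>> {"name": "send_rows", "arguments": {"targets": [{"x":0,"y":0,"z":-0.5,"ax":0,"ay":0,"az":0,"gripper":-0.2},{"x":0,"y":0,"z":-2.0,"ax":0,"ay":0,"az":0,"gripper":-0.2},{"x":0,"y":0,"z":-4.0,"ax":0,"ay":0,"az":0,"gripper":-0.2},{"x":0,"y":0,"z":-4.0,"ax":0,"ay":0,"az":0,"gripper":-0.2},{"x":0,"y":0,"z":-3.5,"ax":0,"ay":0,"az":0,"gripper":-0.2}]}}

```text
clock: 12.93
position: [553.3, 78.2, 211.5]
ee_rot: [-0.087, 0.996, -0.0, 0.001]
contact_force: [1.4, 0.6, 0.4]
gripper_width: 51.2
grasp_force: 0.0
```

>>> {"name": "send_rows", "arguments": {"targets": [{"x":-2.5,"y":0,"z":0,"ax":0,"ay":0,"az":0,"gripper":-0.2},{"x":-3.0,"y":0,"z":0,"ax":0,"ay":0,"az":0,"gripper":-0.2},{"x":0,"y":0,"z":0,"ax":0,"ay":0,"az":0,"gripper":-0.2},{"x":0,"y":0,"z":0,"ax":0,"ay":0,"az":0,"gripper":-0.2},{"x":0,"y":0,"z":0,"ax":0,"ay":0,"az":0,"gripper":-0.2}]}}

```text
clock: 13.35
position: [606.6, 87.5, 208.2]
ee_rot: [-0.087, 0.996, -0.0, -0.001]
contact_force: [0.1, -0.3, -0.3]
gripper_width: 51.4
grasp_force: 0.0
```

Run:
```python
from h import *
im,d,c=snap('wrist','w4.png'); w=cloud(c,d)
m=(w[...,2]>88)&(w[...,2]<115)&(np.hypot(w[...,0]-553,w[...,1]-78)<35); p=w[m]
print(len(p),cv2.minAreaRect(p[:,:2].astype(np.float32)),np.percentile(p[:,2],[5,50,95]))
m=(w[...,2]>50)&(w[...,2]<66)&(np.hypot(w[...,0]-550,w[...,1]-90)<45); print('bar top',np.percentile(w[m][:,2],97))
plan(553,78,230,99.9)
```

```text
419 ((553.4368286132812, 79.13217163085938), (34.17877960205078, 9.36590576171875), 10.165789604187012) [96.85721882 98.2278228  99.27610223]
bar top 59.78771664576564
t 13.4 pos [606.4  87.5 208.4] tool y yaw 99.96 tilt 0.08 q [ 0.41  0.38 -0.06 -0.   -1.13 -1.8 ] F [-0.7 -0.9 -0.1] w 51.4 g 0.0
shift pre-turn cm [ 5.43 -0.01 -2.15] az deg 0.06 shift post-turn [ 5.43 -0.02 -2.15]
```

View pics/w4.png

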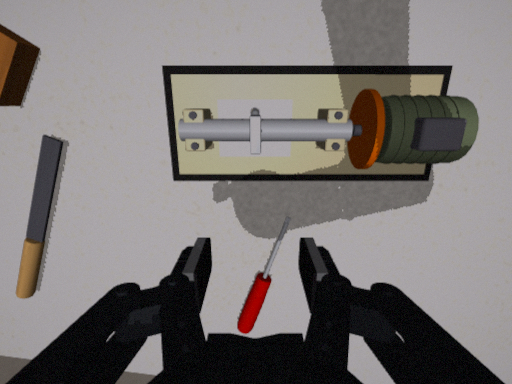

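The picture shows the clamp astride the bar at (255,131), square to it. Its lug top measures 98-99 mm, where 99 is fully home, and its centre is on the bar axis. The fingers are clear, so I hand in.

```bash
python3 -c "
from bench import arm
print(arm.job_done())"
```

```text
the job is handed in; nothing more can be done
None
```

The U-clamp is fitted over the rest bar, both legs in the bracket holes and released; its lug top measured 98–99 mm against 99 mm for fully home, and I handed the job in at about 13.4 s with no verdict shown.

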